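Clamp two ring blanks in the carver's jig

TASK

Load the green carving jig: thread the wide dark wooden ring and then the narrow pale one down its steel post, each lying flat and fully home. Then press the sprung red-handled lever down until the catch holds it by itself, clamping the stack. Leave the jar, the tin, the wooden offcut and the red-handled file where they are.

Things in the scene. Friction and masses are not known exactly. Their poses are not given: they have to be found in the camera images.
- jig: Green carving jig fixed to the bench. Origin on the post's axis at bench height, z up. Wooden board with a green metal plate, x -75 to 75 mm, y -100 to 210; the plate's flat top is 22 mm above the bench. Steel post of 20 mm diameter at the origin, 28 mm high above the plate, its top 6 mm tapered. Two green cheeks, 107 mm high, carry the lever's hinge at y = +165 mm.
- post_tip (a point): centre of the top of the steel post, 50 mm above the bench; axes as the jig's
- lever (a joint): Angle of the sprung lever: 0 = raised rest, pointing 1.22 rad above level; grows as it is pressed down; 1.22 = level, along the jig's -y over the post; hard stop 1.265. A spring drives it back to 0: 2 N to press at the handle at first, about 9 N when level on both rings. At about 1.225 the catch snaps over its side pin and then holds it at about 1.215 when let go.
- handle (a point): Centre of the red round crossbar at the lever's free end: 18 mm diameter, 90 mm long along the jig's x, 235 mm from the hinge; the lever bar behind it is 18 mm wide, 16 thick. It swings about lever_hinge in the jig's y-z plane: in jig coordinates from y = +84, height 311 mm (raised) to y = -70, height 90 mm (level).
- lever_hinge (a point): centre of the lever's hinge, 90 mm above the bench, at jig x = 0, y = +165; the hinge axis is the jig's x axis
- catch (a point): Under the nose of the orange sprung hook (12 mm wide, up to 117 mm high) beside the lever at jig x = 15 to 27, y = 80 to 105 mm. The pin on the lever pushes it aside by itself and it springs back over the pin. Not to be touched: pushing it towards -y frees the lever.
- pad_face (a point): Centre of the underside of the sprung black pad, 36 mm diameter, that hangs under the lever 165 mm from its hinge and bears on the upper ring with about 5 N when the lever is held down
- wide_mid (a point): centre of the wide dark ring, at half its height; z is the ring's axis. Outer diameter 58 mm, hole 24 mm, height 18 mm. It starts lying flat on the bench.
- narrow_mid (a point): centre of the narrow pale ring, at half its height; z is the ring's axis. Outer diameter 40 mm, hole 24 mm, height 18 mm. It starts lying flat on the bench.
- jar: bystander: glass jar with a red lid, 64 mm diameter, 100 mm high, loose; origin at the centre of its underside
- tin: bystander: round brass tin with steel lid, 62 mm diameter, 40 mm high, loose; origin at the centre of its underside
- offcut: bystander: wooden offcut 30 (x) by 38 (y) by 45 mm high, loose; origin at the centre of its underside
- file: bystander: file lying flat, red round handle 18 mm thick from x = -99 to +4 mm, steel blade 12 mm wide and 11 mm high on to x = +110 mm; origin below the joint of handle and blade
Not all that is in view belongs to the job. Leave any blue or orange look-alike of the part that bears wide_mid alone.

How it is judged (in metres and radians):
On the way, in this order (a step that is already met when the one before it is completed fails the run):
1. the wide ring lies flat and fully home on the plate, round the post (horizontal distance between wide_mid and jig below 0.005 m and z of wide_mid in the frame of jig between 0.0285 and 0.0335 m and angle between the z axis of wide_mid and the z axis of jig, either way round below 0.08 rad), for 0.2 s.
2. the narrow ring lies on it, flat and fully home round the post, the lever still up (all of step 1 and horizontal distance between narrow_mid and jig below 0.005 m and z of narrow_mid in the frame of jig between 0.0465 and 0.0515 m and angle between the z axis of narrow_mid and the z axis of jig, either way round below 0.08 rad and value of joint lever below 1 rad), for 0.2 s.
3. the lever is pressed down level (all of step 1 and horizontal distance between narrow_mid and jig below 0.005 m and z of narrow_mid in the frame of jig between 0.0465 and 0.0515 m and angle between the z axis of narrow_mid and the z axis of jig, either way round below 0.08 rad and value of joint lever above 1.17 rad), for 0.2 s.
At the end, for the whole second after the job is handed in: The wide ring lies on the jig's plate and the narrow ring on the wide one, both round the post (centres within 5 mm of its axis, heights within 2.5 mm of fully home, flat within 0.08 rad), and the lever is held down by its catch (beyond 1.17 rad) and at rest (all of step 3 and velocity of joint lever between -0.05 and 0.05 rad/s); the robot touches nothing.
It fails at once if a bystander (jar, tin, offcut or file) is shifted by more than 25 mm or tipped over (distance of any of jar, tin, offcut, file from where it was at the start of the episode above 0.025 m or angle between any of jar, tin, offcut's own z axis and vertical above 0.5 rad).
It also fails if it takes over 66 s, if anything falls off the work surface, if the arm or the gripper's body presses on something with over 40 N, if the wrist force passes 120 N, or if a joint passes its speed limit or range.

ROBOT

A 7-joint arm with a two-finger parallel gripper is mounted at the origin on the work surface. World frame = base frame: x ahead of the robot, y to its left, z up, the work surface at z = 0. Lengths are in mm, angles in rad, forces in N, time in s.
With the tool pointing down it reaches from about 425 to 875 mm from the base axis. Payload 4.7 kg.
Tool frame: the origin (TCP) lies midway between the tips of the shut fingers; the grasp point (between the pads) lies arm.grasp_offset behind it (arm.grasp_offset is the distance from the TCP to the grasp point, in mm); z points along the fingers, y is the line along which they close (so a half turn about z gives the same grasp; the last joint's range is limited). The gripper opens to 87 mm and grips with 3 to 60 N. Pads are 19 mm wide; open, the fingers measure 117 mm over their backs; the gripper's body (75 mm by 190 mm) begins 51 mm behind the grasp point.
Start: joints at [1.137, 0.321, -0.07, 1.45, 0.023, 1.371, -0.057], TCP at [281.423, -585.941, 222.587] pointing down, gripper open.
Joint ranges: [-2.86, 2.86], [-0.3, 2.09], [-1.38, 1.24], [0.06, 2.45], [-1.56, 4.7], [0.09, 2.05], [-2.69, 2.69]. Speed limits (rad/s): [2.57, 2.57, 3.14, 3.14, 3.14, 3.14, 3.14].

INTERFACE

Orientations are given as a rotation vector (axis times angle).
In Python, from station import arm gives the robot as it stands.
- The arm moves only by the tool move_arm, never from a script. Its arguments are lists of equal length, an entry for each row: "xyz": the shift along the tool's x, y, z in cm, a list of three; "dr": the turn, a rotation vector about the tool's x, y, z in rad, a list of three. In form: {"xyz": [[dx, dy, dz], ...], "dr": [[wx, wy, wz], ...]}. A call has 1 to 12 rows; each row is the pose to reach, as a shift and turn from the pose commanded when the call began, along the tool's axes at that moment; what a row does not reach only later rows make up. A row lasts 1/10 s, in which the tool goes at most 50 mm and 8.59 degrees, less where a joint would pass 70% of its speed; a pose out of reach is approached as far as the arm can. A call with a gripper value outside its range is refused whole. "claw" is the finger opening in cm, from 0 to 8.7, set as the call begins (left out, the last holds). The fingers move at their own pace and stop on an object; "grip_force" is the grip in N (left out, the last holds). Time passes only in rows, so rows that repeat a pose let the fingers close. It gives the time, the measured TCP pose, the force, the opening and the grip force at its end, in the units of the state.
- arm.get_obs(): the state, without advancing time (a new reading comes with each control period).
- arm.capture(name): name is "scene" or "top" or "wrist"; returns a dict with "color" (480x640x3 uint8, blue, green, red), "fx", "fy", "cx", "cy" (pixels), "k1" (the pictures are not rectified: a ray, as slopes to the right and down, at radius r is drawn at 1 + k1 r^2 times it, then the intrinsics apply), "rvec" (rotation vector, rad) and "tvec" (3), from world to camera coordinates, as OpenCV has them. Camera axes: x right, y down, z forward; pixel columns grow to the right and rows downward; lengths in mm; the calibration is good to about 2 mm. A picture is of the moment at which its call begins. There is no depth.
- arm.finish_job(): hands the job in; it is judged then, once.
The state is a dict: "t": time; "joints": joint angles; "joint_velocities": joint speeds; "joint_efforts": joint torques, N m; "eef_pos": TCP position; "eef_rot": TCP orientation; "ft_force": force on the tool from outside, world axes, zero at the start; "moment": the same for the moment, N m; "grip_width": finger opening in mm; "grasp_force": force on a finger pad.
Only numpy, scipy, OpenCV 4.12 (cv2) and the standard library are available. Lean on these libraries where they do the work, as an engineer would, in place of code of your own. Each camera call takes 0.05 s, during which the arm holds its last target. There are 200 camera calls.

## Working session

There is one attempt and no reset: what is moved stays moved. The work goes in short steps, Python scripts to look and compute and a tool call to move; the robot and the scene stay as the last step left them, time stands still between calls to the robot, and variables do not carry over. Pictures are saved under pics/ and viewed, at most 10 in all, crops included, and the job is handed in when it is done.

Besides the shell and the picture viewer there is one more tool, called after ">>>" by a JSON object that holds its "name" and its "arguments". move_arm: Moves the arm, as the interface text tells. Its arguments: {"type":"object","properties":{"xyz":{"type":"array"},"dr":{"type":"array"},"claw":{"type":"number"},"grip_force":{"type":"number"}},"required":["xyz","dr"]}

```bash
mkdir -p pics; ls; cat > h.py <<'E'
import numpy as np, cv2, json
from scipy.spatial.transform import Rotation as R
from station import arm
def cap(name,f):
    c=arm.capture(name); cv2.imwrite('pics/'+f+'.png',c['color'])
    d={k:(np.array(v).tolist()) for k,v in c.items() if k!='color'}
    json.dump(d,open('pics/'+f+'.json','w')); return c
def ld(f): return json.load(open('pics/'+f+'.json'))
def ray(c,u,v,z):
    K=np.array([[c['fx'],0,c['cx']],[0,c['fy'],c['cy']],[0,0,1.]])
    p=cv2.undistortPoints(np.array([[[u,v]]],float),K,np.array([c['k1'],0,0,0.]))[0,0]
    M=R.from_rotvec(np.ravel(c['rvec'])).as_matrix(); t=np.ravel(c['tvec'])
    o=-M.T@t; d=M.T@np.array([p[0],p[1],1.]); return o+d*(z-o[2])/d[2]
def proj(c,P):
    K=np.array([[c['fx'],0,c['cx']],[0,c['fy'],c['cy']],[0,0,1.]])
    return cv2.projectPoints(np.array(P,float).reshape(-1,3),np.ravel(c['rvec']),np.ravel(c['tvec']),K,np.array([c['k1'],0,0,0.]))[0][:,0]
def tool(target,o=None):
    o=o or arm.get_obs(); return R.from_rotvec(o['eef_rot']).inv().apply(np.array(target)-o['eef_pos'])/10
E
python3 - <<'E'
from h import *
cap('scene','s1');cap('top','t1')
print(arm.get_obs(),arm.grasp_offset, R.from_rotvec(arm.get_obs()['eef_rot']).as_matrix())
E
```

```text
pics
{'t': 0.1, 'joints': array([ 1.13706716,  0.32175706, -0.07009009,  1.45152322,  0.02265381,
        1.37082086, -0.0568828 ]), 'joint_velocities': array([-0.0006344 , -0.00330743,  0.00091065, -0.00153962,  0.0004    ,
        0.00082286, -0.00052808]), 'joint_efforts': array([-1.10665896e-03, -4.92570877e+01, -4.06302055e-01, -3.13396382e+01,
       -6.40928792e-02,  3.95237573e-02,  1.00710258e-04]), 'eef_pos': array([ 281.18622535, -585.49002113,  221.58059136]), 'eef_rot': array([-3.06154350e+00, -6.97312608e-01,  8.18417214e-04]), 'ft_force': array([ 0.19616191, -0.25946144, -0.30296163]), 'moment': array([-0.01781152,  0.02350378, -0.02176403]), 'grasp_force': 0.0, 'grip_width': 87.30544678774054} 18.700000000000003 [[ 9.01363078e-01  4.33063322e-01 -8.72783229e-04]
 [ 4.33064177e-01 -9.01361866e-01  1.48460045e-03]
 [-1.43767520e-04 -1.71613518e-03 -9.99998517e-01]]
```

View pics/t1.png

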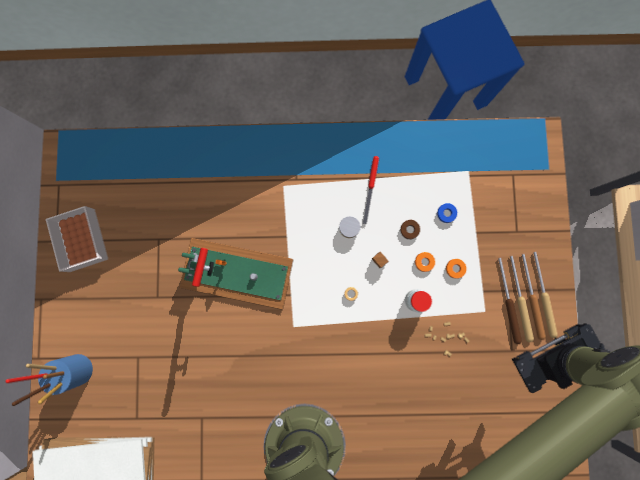

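View pics/s1.png

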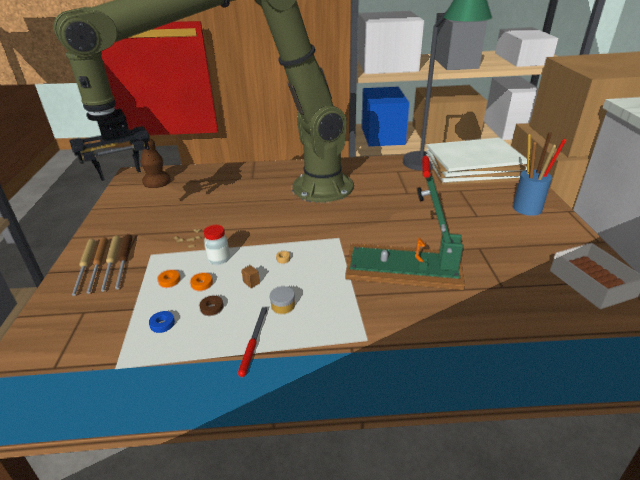

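The top view shows the dark ring at about (410,230), the pale ring at (351,294), the post at (253,276), and the lever pointing up and away, with the jig's +y toward image left. I'll enlarge the picture next to get finer positions.

```bash
python3 - <<'E'
from h import *
im=cv2.imread('pics/t1.png')
a=cv2.resize(im[235:325,170:370],None,fx=4,fy=4,interpolation=cv2.INTER_CUBIC)
b=cv2.resize(im[190:250,330:470],None,fx=4,fy=4,interpolation=cv2.INTER_CUBIC)
o=np.zeros((600,800,3),np.uint8);o[:360]=a;o[360:600,:560]=b
cv2.imwrite('pics/c1.png',o)
c=ld('t1')
for n,u,v,z in [('wide',410,230,18),('narrow',351,294,18),('tip',253,276,50),('tin',350,227,40),('jar',421,301,100),('offcut',380,260,45),('filejoint',371,187,9)]: print(n,ray(c,u,v,z).round(1))
E
```

```text
wide [ 606.6 -322.2   18. ]
narrow [ 423.9 -144.2   18. ]
tip [480.5 135.   50. ]
tin [ 616.6 -145.5   40. ]
jar [ 402.9 -329.5  100. ]
offcut [ 519.1 -228.3   45. ]
filejoint [ 739.4 -213.     9. ]
```

View pics/c1.png

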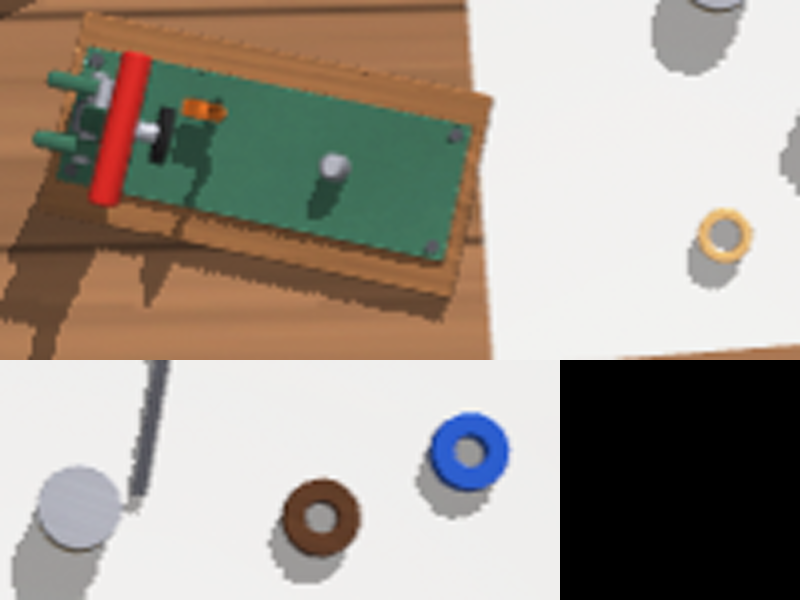

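```bash
cat >> h.py <<'E'
def go(p,yang):
    """shift (cm) and turn to reach TCP p pointing down with tool y at world angle yang (rad)"""
    o=arm.get_obs(); A=R.from_rotvec(o['eef_rot'])
    y=np.array([np.cos(yang),np.sin(yang),0]); z=np.array([0,0,-1.]); B=R.from_matrix(np.c_[np.cross(y,z),y,z])
    print('xyz',tool(p,o).round(2),'dr',(A.inv()*B).as_rotvec().round(3),'at',o['eef_pos'].round(1),'t',round(o['t'],2))
E
python3 - <<'E'
from h import *
c=ld('t1'); f=lambda x,y,z:ray(c,170+x/4-.4,235+y/4-.4,z)
P=[f(472,125,22),f(442,262,22),f(60,180,22),f(85,47,22)]
print(np.array(P).round(1))
for a,b in((1,2),(0,3)): d=P[b]-P[a]; print(-np.arctan2(d[0],d[1]),np.linalg.norm(d))
print(f(334,164,50)); print(ray(c,330+321/4-.4,190+157/4-.4,18),f(725,236,18))
go([608,-321,160],-0.2)
E
```

```text
[[508.7  38.1  22. ]
 [410.4  61.   22. ]
 [474.5 339.5  22. ]
 [571.4 322.3  22. ]]
-0.22619381291573762 285.77178174340526
-0.21715482868764918 291.00664831982795
[481.66975532 134.70235117  50.        ]
[ 610.03905662 -321.94191347   18.        ] [ 425.09264858 -143.82309165   18.        ]
xyz [40.91 -9.68  6.17] dr [-0.002 -0.001 -0.923] at [ 281.2 -585.5  221.6] t 0.1
```

>>> {"name": "move_arm", "arguments": {"xyz": [[3.4,-0.8,0],[7.5,-1.8,0],[11.6,-2.7,0],[15.7,-3.7,0],[19.8,-4.7,0],[23.9,-5.6,0],[28,-6.6,0.5],[32.1,-7.6,2],[36.2,-8.6,4],[39.5,-9.4,5.5],[40.9,-9.7,6.2],[40.9,-9.7,6.2]], "dr": [[0,0,-0.08],[0,0,-0.17],[0,0,-0.26],[0,0,-0.35],[0,0,-0.45],[0,0,-0.54],[0,0,-0.63],[0,0,-0.72],[0,0,-0.82],[-0.001,0,-0.89],[-0.002,-0.001,-0.903],[-0.002,-0.001,-0.903]], "claw": 8.7, "grip_force": 15}}

```text
t: 1.3
eef_pos: [608.7, -318.7, 158.7]
eef_rot: [-2.448, -1.967, 0.001]
ft_force: [-0.2, 0.3, 0.9]
grip_width: 87.3
grasp_force: 0.0
```

```bash
python3 - <<'E'
from h import *
c=cap('wrist','w1'); go([610,-322,100],-0.22)
print(proj(ld('w1'),[[610,-322,18]]))
E
```

```text
xyz [0.03 0.25 5.99] dr [-0.     0.002 -0.001] at [ 607.5 -321.7  159.9] t 1.35
[[320.66256698 231.07929396]]
```

View pics/w1.png

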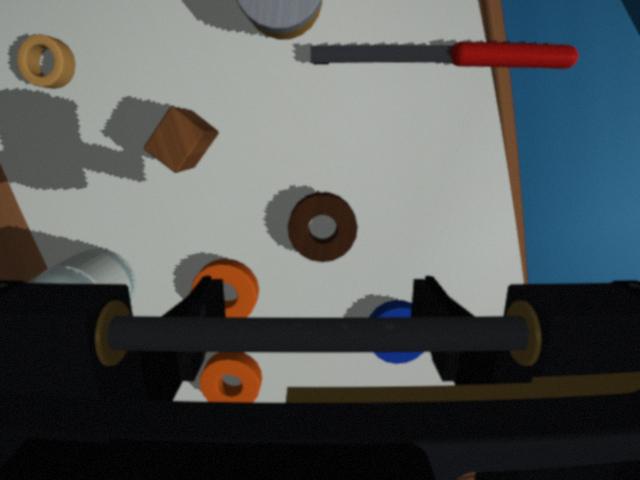

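The wrist view shows the dark ring spanning columns 288–357 and rows 192–262. Its hole is at (322,226) and nothing stands near the finger lanes.

```bash
cat >> h.py <<'E'
from scipy.optimize import least_squares
def fitring(c,ext,r,h,p0,zb=0):
    """ring centre x,y from bounding box ext=(umin,umax,vmin,vmax) of its silhouette"""
    a=np.linspace(0,2*np.pi,90)
    def f(p):
        P=np.vstack([np.c_[p[0]+r*np.cos(a),p[1]+r*np.sin(a),0*a+z] for z in (zb,zb+h)])
        q=proj(c,P); return np.r_[q[:,0].min(),q[:,0].max(),q[:,1].min(),q[:,1].max()]-ext
    s=least_squares(f,p0); return s.x.round(1),s.fun.round(1)
def bbox(im,roi,lo,hi):
    u0,u1,v0,v1=roi; m=cv2.inRange(cv2.cvtColor(im[v0:v1,u0:u1],cv2.COLOR_BGR2HSV),lo,hi)
    n,l,s,_=cv2.connectedComponentsWithStats(m); k=1+np.argmax(s[1:,4]); x,y,w,h,A=s[k]
    return np.array([u0+x-.5,u0+x+w-.5,v0+y-.5,v0+y+h-.5]),A
E
python3 - <<'E'
from h import *
c=ld('w1');im=cv2.imread('pics/w1.png')
e,A=bbox(im,(240,400,150,290),(0,60,20),(25,255,140));print(e,A)
print(fitring(c,e,29,18,[610,-322]))
e,A=bbox(im,(0,90,20,100),(8,60,120),(30,255,255));print(e,A)
print(fitring(c,e,20,18,[425,-144]))
E
```

```text
[287.5 356.5 192.5 260.5] 3091
(array([ 611.4, -320.6]), array([-1.1,  1.1, -2.1,  2.2]))
[17.5 75.5 33.5 86.5] 1701
(array([ 427.6, -141.4]), array([-1.4,  1.4, -1.5,  1.7]))
```

>>> {"name": "move_arm", "arguments": {"xyz": [[0.1,0.2,3],[0.2,0.35,7],[0.2,0.35,11],[0.2,0.35,14],[0.2,0.35,15.4],[0.2,0.35,15.4],[0.2,0.35,15.4]], "dr": [[0,0,0],[0,0,0],[0,0,0],[0,0,0],[0,0,0],[0,0,0],[0,0,0]]}}

```text
t: 2.05
eef_pos: [612.6, -322.5, 8.6]
eef_rot: [2.45, 1.959, -0.0]
ft_force: [-0.5, -0.1, 0.1]
grip_width: 87.0
grasp_force: 0.0
```

>>> {"name": "move_arm", "arguments": {"xyz": [[0.1,0,0.2],[0.1,0,0.2],[0.1,0,0.2]], "dr": [[0,0,0],[0,0,0],[0,0,0]]}}

```text
t: 2.35
eef_pos: [613.0, -319.8, 5.8]
eef_rot: [2.449, 1.962, 0.0]
ft_force: [-0.6, 0.5, -0.1]
grip_width: 87.1
grasp_force: 0.0
```

>>> {"name": "move_arm", "arguments": {"xyz": [[0,0,0],[0,0,0],[0,0,0],[0,0,0],[0,0,0],[0,0,0],[0,0,0],[0,0,0]], "dr": [[0,0,0],[0,0,0],[0,0,0],[0,0,0],[0,0,0],[0,0,0],[0,0,0],[0,0,0]], "claw": 4.0}}

```text
t: 3.15
eef_pos: [612.3, -319.5, 4.5]
eef_rot: [2.45, 1.963, -0.001]
ft_force: [-0.1, -0.5, 0.7]
grip_width: 57.4
grasp_force: 15.4
```

```bash
python3 - <<'E'
from h import *
c=ld('w1'); M=R.from_rotvec(np.ravel(c['rvec'])).as_matrix(); o=-M.T@np.ravel(c['tvec']); print(o,M[2])
print((np.array(o)-[607.5,-321.7,159.9])@np.array([.218,.976,0]))
go([481.7-.218*20,134.7-.976*20,150],-0.22);print(arm.get_obs()['joints'].round(2))
E
```

```text
[ 624.95178286 -245.36991305  320.2059235 ] [-0.0596256  -0.26274767 -0.96302048]
78.30265352150923
xyz [ 39.45 -22.64 -14.65] dr [0.001 0.002 0.   ] at [ 612.3 -319.5    4.5] t 3.15
[ 0.7   0.6  -0.34  1.54  0.22  1.04  0.07]
```

>>> {"name": "move_arm", "arguments": {"xyz": [[0,0,-2],[0.5,-0.3,-6],[2.5,-1.7,-9.5],[6,-4,-10.5],[10,-6.7,-10.5],[14,-9.4,-10.5],[18,-12.1,-10.5],[22,-14.8,-10.5],[26,-17.5,-10.5],[30,-20.2,-10.5],[32.5,-22,-10.5],[33.5,-22.6,-10.5]], "dr": [[0,0,0],[0,0,-0.05],[0,0,-0.15],[0,0,-0.29],[0,0,-0.43],[0,0,-0.57],[0,0,-0.71],[0,0,-0.85],[0,0,-0.99],[0,0,-1.13],[0,0,-1.27],[0,0,-1.35]]}}

```text
t: 4.35
eef_pos: [463.1, 60.5, 108.8]
eef_rot: [0.671, 3.068, -0.004]
ft_force: [0.3, -0.6, -0.6]
grip_width: 57.5
grasp_force: 15.4
```

```bash
python3 - <<'E'
from h import *
go([464.3,56.6,110],2.77);o=arm.get_obs();print(o['joints'].round(2),o['grip_width'])
E
```

```text
xyz [-0.27 -0.3  -0.11] dr [-0.003 -0.    -1.63 ] at [463.1  60.5 108.8] t 4.35
[ 0.6   0.07 -0.8   2.01  0.06  1.09  0.91] 57.502342474538125
```

>>> {"name": "move_arm", "arguments": {"xyz": [[0,0,0],[0,0,0],[0,0,0],[0,0,0],[0,0,0],[0,0,0],[0,0,0],[0,0,0],[0,0,0],[0,0,0],[0,0,0],[0,0,0]], "dr": [[0,0,-0.1],[0,0,-0.24],[0,0,-0.38],[0,0,-0.52],[0,0,-0.66],[0,0,-0.8],[0,0,-0.94],[0,0,-1.08],[0,0,-1.22],[0,0,-1.36],[0,0,-1.5],[-0.003,0,-1.63]]}}

```text
t: 5.55
eef_pos: [464.7, 56.9, 108.8]
eef_rot: [-1.767, 2.597, -0.0]
ft_force: [-0.4, 0.7, -0.6]
grip_width: 57.5
grasp_force: 15.4
```

```bash
python3 - <<'E'
from h import *
cap('wrist','w2')
go([481.7,134.7,110],2.77);o=arm.get_obs();print(o['joints'].round(2),o['grip_width'])
E
```

```text
xyz [-7.87  1.25 -0.13] dr [-0.  0.  0.] at [464.7  56.8 108.7] t 5.6
[ 0.69  0.08 -0.89  2.    0.07  1.09  2.54] 57.36634755125047
```

View pics/w2.png

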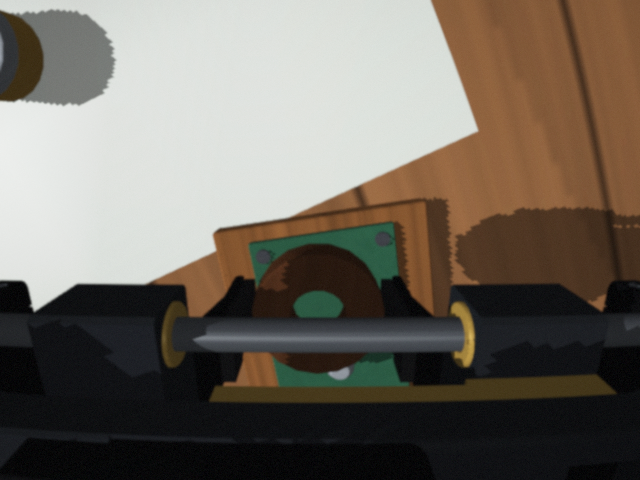

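The wrist picture shows the gripped ring (columns 250–387, top at row 244) and plate corners at (248,242) and (395,222). The post tip peeks out at (340,373), partly hidden behind the ring.

```bash
python3 - <<'E'
from h import *
c=ld('w2');o=arm.get_obs()
for u,v,z in [(248,242,22),(395,222,22),(264,257,22),(384,239,22),(340,373,50),(214,232,18),(427,199,18)]: print(u,v,ray(c,u,v,z).round(1))
a=np.linspace(0,2*np.pi,90); p=o['eef_pos']
Rt=R.from_rotvec(o['eef_rot']).as_matrix()
for d in (-3,0,3):
  q0=p+Rt[:,0]*d
  P=np.vstack([np.c_[q0[0]+29*np.cos(a),q0[1]+29*np.sin(a),0*a+z] for z in (p[2]-4.5,p[2]+13.5)]); q=proj(c,P)
  H=proj(c,np.c_[q0[0]+12*np.cos(a),q0[1]+12*np.sin(a),0*a+p[2]+13.5]);H2=proj(c,np.c_[q0[0]+12*np.cos(a),q0[1]+12*np.sin(a),0*a+p[2]-4.5])
  print(d,q.min(0),q.max(0),'hole top',H.min(0),H.max(0),'hole bot',H2.min(0),H2.max(0))
im=cv2.imread('pics/s1.png'); 
cc=cv2.resize(im[230:300,340:480],None,fx=4,fy=4,interpolation=cv2.INTER_CUBIC)
w=cv2.resize(cv2.imread('pics/w2.png')[235:395,240:400],None,fx=2,fy=2)
oo=np.zeros((600,560,3),np.uint8);oo[:280]=cc;oo[280:,:320]=w
cv2.imwrite('pics/c2.png',oo)
print(proj(ld('s1'),[481.7,134.7,50]))
E
```

```text
248 242 [508.   39.2  22. ]
395 222 [410.9  62.5  22. ]
264 257 [502.2  53.   22. ]
384 239 [421.6  71.   22. ]
340 373 [480.8 139.6  50. ]
214 232 [528.   24.9  18. ]
427 199 [385.3  56.6  18. ]
-3 [248.80202793 238.67910924] [384.33261373 373.2378225 ] hole top [288.50964041 289.43924974] [344.61474005 340.10624067] hole bot [291.27259019 273.98497204] [342.0504813  320.58878048]
0 [248.39340949 232.24520179] [384.66627494 367.55278501] hole top [288.3176808  282.77338992] [344.73153022 334.02511173] hole bot [291.1155402  267.89179788] [342.14073766 314.9669094 ]
3 [247.98340813 225.75092387] [385.0006033  361.79909516] hole top [288.12490852 276.03275617] [344.84841642 327.87238485] hole bot [290.9579406 261.7387345] [342.23097687 309.28702587]
[[383.24393194 251.01049663]]
```

View pics/c2.png

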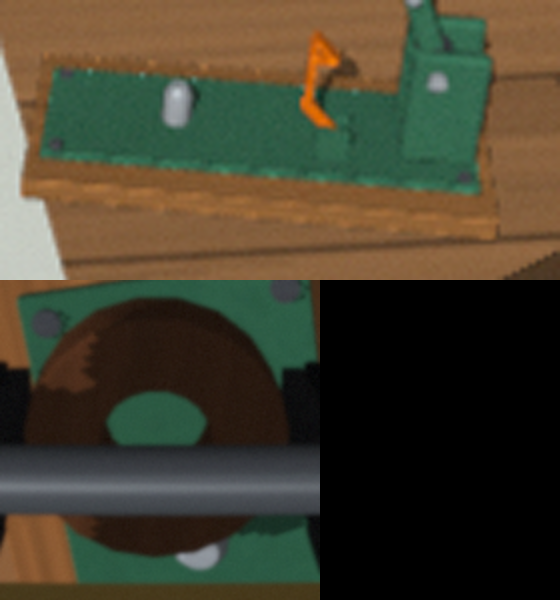

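>>> {"name": "move_arm", "arguments": {"xyz": [[-2,0.4,0],[-4.5,0.8,0],[-6.7,1.2,0.5],[-7.8,1.38,2],[-7.8,1.38,3.5],[-7.8,1.38,4.7],[-7.8,1.38,4.7],[-7.8,1.38,4.7]], "dr": [[0,0,0],[0,0,0],[0,0,0],[0,0,0],[0,0,0],[0,0,0],[0,0,0],[0,0,0]]}}

```text
t: 6.4
eef_pos: [480.8, 133.5, 61.4]
eef_rot: [1.757, -2.603, -0.001]
ft_force: [-0.3, 0.1, 0.0]
grip_width: 57.0
grasp_force: 15.4
```

```bash
python3 - <<'E'
from h import *
cap('wrist','w3')
go([480,134,58],2.77);o=arm.get_obs();print(o['joints'].round(2),o['grip_width'])
im=cv2.imread('pics/w3.png');cv2.imwrite('pics/w3c.png',cv2.resize(im[210:400,200:440],None,fx=3,fy=3,interpolation=cv2.INTER_CUBIC))
E
```

```text
xyz [0.02 0.12 0.39] dr [-0.     0.    -0.011] at [481.2 133.7  61.9] t 6.45
[ 0.51  0.26 -0.91  1.98  0.24  1.02  2.24] 57.33240715083007
```

View pics/w3c.png

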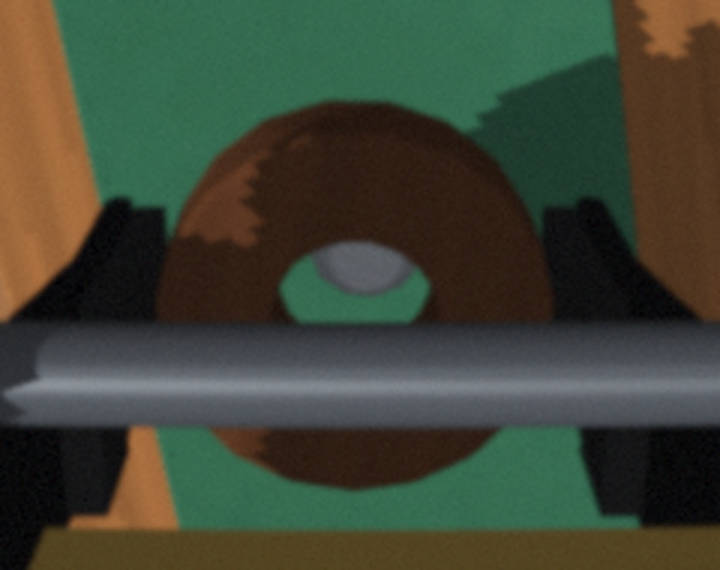

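The post tip shows through the hole, centred near crop column 366 with its far edge at row 296. The hole spans columns 281–430, so it is about 1.4 mm off toward tool +y. Next I check the other axis.

```bash
python3 - <<'E'
from h import *
c=ld('w3');p=np.array([481.2,133.7,61.9]);Rt=R.from_rotvec(arm.get_obs()['eef_rot']).as_matrix()
a=np.linspace(0,2*np.pi,90)
circ=lambda q,r,z:(proj(c,np.c_[q[0]+r*np.cos(a),q[1]+r*np.sin(a),0*a+z])-[200,210])*3
for d in (-2,-3.5,-5):
  q=p+Rt[:,0]*d; 
  for n,r,z in (('outtop',29,p[2]+13.5),('outbot',29,p[2]-4.5),('holetop',12,p[2]+13.5),('tip',6.3,50),('rod',10,44)):
    C=circ(q,r,z); print(d,n,C.min(0).round(),C.max(0).round())
E
```

```text
-2 outtop [144. 119.] [552. 489.]
-2 outbot [164.  83.] [533. 423.]
-2 holetop [264. 236.] [433. 389.]
-2 tip [310. 207.] [387. 278.]
-2 rod [289. 172.] [408. 283.]
-3.5 outtop [145. 130.] [552. 497.]
-3.5 outbot [164.  93.] [533. 431.]
-3.5 holetop [264. 246.] [433. 398.]
-3.5 tip [310. 215.] [387. 286.]
-3.5 rod [289. 181.] [408. 291.]
-5 outtop [145. 140.] [551. 506.]
-5 outbot [165. 103.] [532. 439.]
-5 holetop [264. 256.] [432. 407.]
-5 tip [310. 224.] [387. 294.]
-5 rod [290. 189.] [408. 299.]
```

>>> {"name": "move_arm", "arguments": {"xyz": [[-0.15,0.17,0],[-0.15,0.17,0.3],[-0.15,0.17,0.8],[-0.15,0.17,1.3],[-0.15,0.17,1.8],[-0.15,0.17,1.8],[-0.15,0.17,1.8]], "dr": [[0,0,-0.01],[0,0,-0.01],[0,0,-0.01],[0,0,-0.01],[0,0,-0.01],[0,0,-0.01],[0,0,-0.01]]}}

```text
t: 7.15
eef_pos: [479.8, 136.5, 43.4]
eef_rot: [1.773, -2.593, -0.001]
ft_force: [-0.4, -1.3, -0.4]
grip_width: 57.3
grasp_force: 15.4
```

>>> {"name": "move_arm", "arguments": {"xyz": [[0,0,0.4],[0,0,0.8],[0,0,1.2],[0,0,1.5],[0,0,1.6],[0,0,1.7],[0,0,1.7],[0,0,1.7]], "dr": [[0,0,0],[0,0,0],[0,0,0],[0,0,0],[0,0,0],[0,0,0],[0,0,0],[0,0,0]]}}

```text
t: 7.95
eef_pos: [480.1, 136.5, 26.8]
eef_rot: [-1.773, 2.593, 0.0]
ft_force: [0.8, 0.3, -0.4]
grip_width: 57.2
grasp_force: 15.4
```

>>> {"name": "move_arm", "arguments": {"xyz": [[0,0,0],[0,0,0],[0,0,0],[0,0,0],[0,0,0],[0,0,-1],[0,0,-3],[0,0,-6],[0,0,-8],[0,0,-8]], "dr": [[0,0,0],[0,0,0],[0,0,0],[0,0,0],[0,0,0],[0,0,0],[0,0,0],[0,0,0],[0,0,0],[0,0,0]], "claw": 8.0}}

```text
t: 8.95
eef_pos: [482.3, 137.2, 110.1]
eef_rot: [-1.77, 2.589, -0.005]
ft_force: [0.0, 0.1, 0.3]
grip_width: 79.9
grasp_force: 0.0
```

```bash
python3 - <<'E'
from h import *
c=cap('wrist','w4');cap('top','t4');cap('scene','s4')
go([427.6,-141.4,107],2.77);o=arm.get_obs();print(o['joints'].round(2),o['grip_width'])
e,A=bbox(c['color'],(200,440,150,300),(0,60,20),(25,255,140));print(e,A)
im=cv2.imread('pics/t4.png');im2=cv2.imread('pics/s4.png')
a=cv2.resize(im2[220:300,340:480],None,fx=4,fy=4,interpolation=cv2.INTER_CUBIC)
b=cv2.resize(cv2.imread('pics/w4.png')[200:400,180:460],None,fx=1.4,fy=1.4)
o=np.zeros((600,560,3),np.uint8);o[:320]=a;o[320:600,:392]=b;cv2.imwrite('pics/c4.png',o)
E
```

```text
xyz [27.75 -5.24 -0.06] dr [ 0. -0. -0.] at [479.6 136.2 106.4] t 9.1
[ 0.55  0.19 -0.94  1.93  0.17  1.1   2.3 ] 79.92804656886744
[276.5 366.5 205.5 293.5] 5185
```

View pics/c4.png

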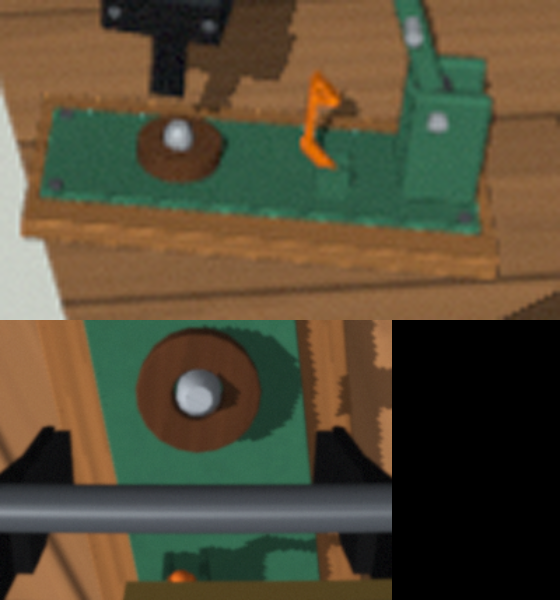

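The dark ring lies flat round the post, and the post tip is at about w4 (321,251). I'll go on to the pale ring.

>>> {"name": "move_arm", "arguments": {"xyz": [[2.5,-0.5,0],[6.5,-1.2,0],[10.5,-2,0],[14.5,-2.7,0],[18.5,-3.5,0],[22.5,-4.2,0],[25.5,-4.8,0],[27.5,-5.2,0],[27.75,-5.24,0],[27.75,-5.24,0]], "dr": [[0,0,0.06],[0,0,0.14],[0,0,0.23],[0,0,0.32],[0,0,0.41],[0,0,0.5],[0,0,0.56],[0,0,0.6],[0,0,0.6],[0,0,0.6]]}}

```text
t: 10.1
eef_pos: [428.0, -140.2, 106.0]
eef_rot: [0.929, -3.001, -0.003]
ft_force: [0.4, 0.0, -0.0]
grip_width: 80.2
grasp_force: 0.0
```

```bash
python3 - <<'E'
from h import *
print('tip',ray(ld('w4'),321.4,251.4,50))
c=cap('wrist','w5');q=proj(c,[427,-142,9])[0].astype(int);print(q)
e,A=bbox(c['color'],(q[0]-70,q[0]+70,max(q[1]-70,0),q[1]+70),(8,60,100),(30,255,255));print(e,A)
x,r=fitring(c,e,20,18,[425,-144]);print(x,r)
go([x[0],x[1],4.5],2.17);print(arm.get_obs()['joints'].round(2))
E
```

```text
tip [479.32152122 135.96479713  50.        ]
[314 236]
[286.5 344.5 211.5 266.5] 1612
[ 427.7 -140.7] [-0.4  0.4 -3.3  3.4]
xyz [ 0.12 -0.08 10.17] dr [0.002 0.001 0.002] at [ 428.3 -139.5  106.2] t 10.15
[ 0.93  0.02 -0.67  2.05  0.01  1.08  2.42]
```

>>> {"name": "move_arm", "arguments": {"xyz": [[0.1,-0.1,3],[0.1,-0.1,6.5],[0.1,-0.1,9],[0.1,-0.1,10.1],[0.1,-0.1,10.1],[0.1,-0.1,10.1],[0.1,-0.1,10.1]], "dr": [[0,0,0],[0,0,0],[0,0,0],[0,0,0],[0,0,0],[0,0,0],[0,0,0]]}}

```text
t: 10.85
eef_pos: [429.2, -142.6, 6.9]
eef_rot: [-0.928, 2.999, -0.002]
ft_force: [-0.4, -0.8, -0.3]
grip_width: 79.9
grasp_force: 0.0
```

>>> {"name": "move_arm", "arguments": {"xyz": [[0,0,0],[0,0,0],[0,0,0],[0,0,0],[0,0,0],[0,0,0],[0,0,0],[0,0,0]], "dr": [[0,0,0],[0,0,0],[0,0,0],[0,0,0],[0,0,0],[0,0,0],[0,0,0],[0,0,0]], "claw": 2.5}}

```text
t: 11.65
eef_pos: [427.7, -142.5, 5.6]
eef_rot: [0.927, -3.002, -0.001]
ft_force: [-0.8, 0.8, 0.1]
grip_width: 39.6
grasp_force: 15.0
```

```bash
python3 - <<'E'
from h import *
go([463,57,110],2.77);go([463,57,110],2.17)
E
```

```text
xyz [-14.17  14.49 -10.44] dr [ 0.   0.  -0.6] at [ 427.7 -142.5    5.6] t 11.65
xyz [-14.17  14.49 -10.44] dr [0. 0. 0.] at [ 427.7 -142.5    5.6] t 11.65
```

>>> {"name": "move_arm", "arguments": {"xyz": [[0,0,-2],[-0.5,0.5,-5.5],[-2.5,2.5,-9],[-5.2,5.3,-10.4],[-8,8.2,-10.4],[-10.8,11,-10.4],[-13,13.3,-10.4],[-14.2,14.5,-10.4],[-14.2,14.5,-10.4]], "dr": [[0,0,0],[0,0,-0.05],[0,0,-0.15],[0,0,-0.26],[0,0,-0.37],[0,0,-0.48],[0,0,-0.56],[0,0,-0.6],[0,0,-0.6]]}}

```text
t: 12.55
eef_pos: [463.4, 59.5, 109.7]
eef_rot: [-1.778, 2.589, 0.002]
ft_force: [0.1, 0.1, -0.6]
grip_width: 39.4
grasp_force: 15.0
```

```bash
python3 - <<'E'
from h import *
go([480,136,63],2.77);print(arm.get_obs()['joints'].round(2))
E
```

```text
xyz [-7.73  1.19  4.68] dr [0.001 0.001 0.004] at [463.4  59.5 109.7] t 12.55
[ 0.71  0.08 -0.91  2.    0.07  1.09  2.54]
```

>>> {"name": "move_arm", "arguments": {"xyz": [[-2,0.3,0],[-4.5,0.7,0],[-6.7,1.1,0.5],[-7.7,1.2,2],[-7.7,1.2,3.5],[-7.7,1.2,4.5],[-7.7,1.2,4.5],[-7.7,1.2,4.5]], "dr": [[0,0,0],[0,0,0],[0,0,0],[0,0,0],[0,0,0],[0,0,0],[0,0,0],[0,0,0]]}}

```text
t: 13.35
eef_pos: [480.0, 132.1, 64.5]
eef_rot: [1.77, -2.595, -0.001]
ft_force: [0.3, -0.5, 0.0]
grip_width: 39.1
grasp_force: 15.0
```

```bash
python3 - <<'E'
from h import *
c=cap('wrist','w6');o=arm.get_obs();p=o['eef_pos'];print(p)
im=c['color'];cv2.imwrite('pics/w6c.png',cv2.resize(im[210:400,200:440],None,fx=3,fy=3,interpolation=cv2.INTER_CUBIC))
Rt=R.from_rotvec(o['eef_rot']).as_matrix();a=np.linspace(0,2*np.pi,90)
circ=lambda q,r,z:(proj(c,np.c_[q[0]+r*np.cos(a),q[1]+r*np.sin(a),0*a+z])-[200,210])*3
for d in (0,-3):
  q=p+Rt[:,0]*d
  for n,r,z in (('outtop',20,p[2]+13),('outbot',20,p[2]-5),('holetop',12,p[2]+13),('holebot',12,p[2]-5),('tip',6.3,50),('rod',10,44)):
    C=circ(q,r,z); print(d,n,C.min(0).round(),C.max(0).round())
E
```

```text
[480.33221974 132.46589064  64.9319558 ]
0 outtop [208. 168.] [490. 424.]
0 outbot [222. 128.] [477. 363.]
0 holetop [264. 222.] [433. 376.]
0 holebot [273. 177.] [426. 318.]
0 tip [311. 189.] [387. 260.]
0 rod [291. 156.] [408. 265.]
-3 outtop [209. 188.] [489. 441.]
-3 outbot [222. 146.] [476. 379.]
-3 holetop [265. 242.] [433. 394.]
-3 holebot [273. 195.] [425. 335.]
-3 tip [311. 206.] [387. 276.]
-3 rod [291. 172.] [408. 281.]
```

View pics/w6c.png

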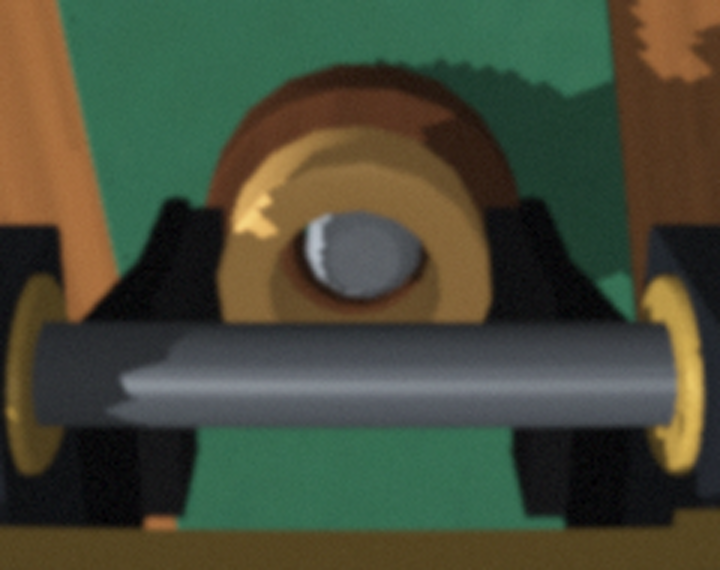

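The post tip shows through the pale ring's hole, low and slightly right of centre (tip about (366,255), far edge at row 295, hole centre at column 355). I'll shift 6 mm along tool −x and 1.5 mm along tool +y, then lower gently.

>>> {"name": "move_arm", "arguments": {"xyz": [[-0.3,0.1,0],[-0.6,0.15,0],[-0.6,0.15,0.3],[-0.6,0.15,0.7],[-0.6,0.15,1.1],[-0.6,0.15,1.3],[-0.6,0.15,1.3]], "dr": [[0,0,0],[0,0,0],[0,0,0],[0,0,0],[0,0,0],[0,0,0],[0,0,0]]}}

```text
t: 14.1
eef_pos: [480.4, 139.4, 51.2]
eef_rot: [1.773, -2.593, -0.001]
ft_force: [-0.5, 0.1, 0.4]
grip_width: 39.8
grasp_force: 15.0
```

>>> {"name": "move_arm", "arguments": {"xyz": [[0,0,0.2],[0,0,0.4],[0,0,0.5],[0,0,0.6],[0,0,0.6],[0,0,0.6]], "dr": [[0,0,0],[0,0,0],[0,0,0],[0,0,0],[0,0,0],[0,0,0]]}}

```text
t: 14.7
eef_pos: [480.8, 139.6, 45.7]
eef_rot: [-1.773, 2.593, 0.001]
ft_force: [0.2, 0.5, 0.7]
grip_width: 39.6
grasp_force: 15.0
```

Nearly home with no contact force. I'll release it, back off, and press lightly later if needed.

>>> {"name": "move_arm", "arguments": {"xyz": [[0,0,0],[0,0,0],[0,0,0],[0,0,0],[0,0,0],[0,0,-1],[0,0,-3],[0,0,-5],[0,0,-6],[0,0,-6]], "dr": [[0,0,0],[0,0,0],[0,0,0],[0,0,0],[0,0,0],[0,0,0],[0,0,0],[0,0,0],[0,0,0],[0,0,0]], "claw": 7.0}}

```text
t: 15.7
eef_pos: [482.1, 139.8, 107.4]
eef_rot: [-1.771, 2.591, -0.003]
ft_force: [-0.3, -0.8, 0.8]
grip_width: 69.9
grasp_force: 0.0
```

```bash
python3 - <<'E'
from h import *
cap('wrist','w7');cap('scene','s7')
a=cv2.resize(cv2.imread('pics/s7.png')[130:300,340:480],None,fx=3,fy=3,interpolation=cv2.INTER_CUBIC)
b=cv2.resize(cv2.imread('pics/w7.png')[180:400,220:420],None,fx=1.8,fy=1.8)
o=np.zeros((510,780,3),np.uint8);o[:,:420]=a;o[:396,420:780]=b;cv2.imwrite('pics/c7.png',o)
print(arm.get_obs()['eef_pos'])
E
```

```text
[480.66496206 139.21077729 105.45573304]
```

View pics/c7.png

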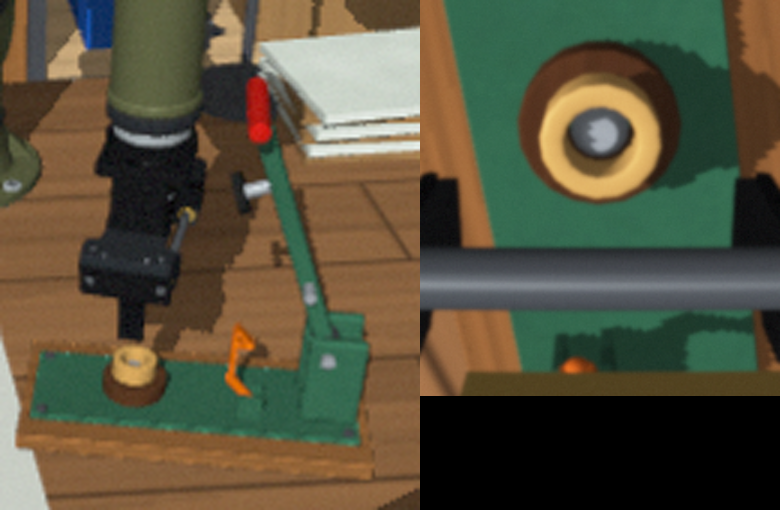

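Both rings are home: the pale ring sits flat on the dark one round the post, and the lever is still up. I won't take any more views. Next I back away from the lever, rise, and turn to straddle the crossbar from above.

>>> {"name": "move_arm", "arguments": {"xyz": [[2,-1.2,0],[4.5,-2.6,-1],[5.7,-3.6,-3.5],[5.7,-3.6,-6.5],[5.7,-3.6,-9.5],[5.7,-3.6,-12.5],[5.7,-3.6,-15.5],[5.7,-3.6,-18.5],[5.7,-3.6,-21.5],[5.7,-3.6,-24],[5.7,-3.6,-24.5],[5.7,-3.6,-24.5]], "dr": [[0,0,0],[0,0,0.1],[0,0,0.24],[0,0,0.38],[0,0,0.52],[0,0,0.66],[0,0,0.8],[0,0,0.94],[0,0,1.08],[0,0,1.22],[0,0,1.36],[0,0,1.43]], "claw": 7.5}}

```text
t: 17.0
eef_pos: [494.0, 73.2, 350.8]
eef_rot: [0.369, 3.12, 0.001]
ft_force: [0.0, 0.0, 0.3]
grip_width: 74.7
grasp_force: 0.0
```

```bash
cat >> h.py <<'E'
J=np.array([481,138,0.]); JX=np.array([.974,-.228,0]); JY=np.array([.228,.974,0])
jig=lambda x,y,z: J+x*JX+y*JY+np.array([0,0,z])
E
python3 - <<'E'
from h import *
go(jig(27,84,350),1.34); print(arm.get_obs()['joints'].round(2))
c=cap('wrist','w8'); print('handle px',proj(c,[jig(-45,84,311),jig(45,84,311)]))
c=cap('top','t8'); print('handle px',proj(c,[jig(-45,84,311),jig(45,84,311)]))
im=c['color'];m=cv2.inRange(cv2.cvtColor(im,cv2.COLOR_BGR2HSV)[230:300,170:250],(0,180,120),(6,255,255))
v,u=np.nonzero(m);print('red top',u.min()+170,u.max()+170,v.min()+230,v.max()+230,u.mean()+170,v.mean()+230)
E
```

```text
xyz [ 0.12 14.42  0.09] dr [ 0.001  0.    -0.005] at [494.   73.2 350.8] t 17.0
[ 0.68 -0.01 -0.86  1.57 -0.01  1.57  1.15]
handle px [[584.91512797 138.16575812]
 [559.10776875 294.64664412]]
handle px [[194.82561803 285.0070391 ]
 [203.99294427 246.99303784]]
red top 192 194 280 285 193.0 283.0
```

>>> {"name": "move_arm", "arguments": {"xyz": [[0.1,3,0],[0.1,7,0],[0.1,11,0],[0.1,13.5,0],[0.1,14.4,0.5],[0.1,14.4,2.5],[0.1,14.4,4.5],[0.1,14.4,5.9],[0.1,14.4,5.9],[0.1,14.4,5.9]], "dr": [[0,0,0],[0,0,0],[0,0,0],[0,0,0],[0,0,0],[0,0,0],[0,0,0],[0,0,0],[0,0,0],[0,0,0]]}}

```text
t: 18.1
eef_pos: [525.8, 213.0, 291.8]
eef_rot: [-0.363, -3.12, -0.0]
ft_force: [-0.1, 0.3, 1.2]
grip_width: 75.3
grasp_force: 0.0
```

>>> {"name": "move_arm", "arguments": {"xyz": [[0,0,0],[0,0,0],[0,0,0],[0,0,0],[0,0,0],[0,0,0],[0,0,0],[0,0,0],[0,0,0],[0,0,0]], "dr": [[0,0,0],[0,0,0],[0,0,0],[0,0,0],[0,0,0],[0,0,0],[0,0,0],[0,0,0],[0,0,0],[0,0,0]], "claw": 1.0, "grip_force": 25}}

```text
t: 19.1
eef_pos: [525.7, 214.0, 291.8]
eef_rot: [0.361, 3.121, 0.002]
ft_force: [0.1, 0.7, -0.6]
grip_width: 16.8
grasp_force: 25.0
```

```bash
python3 - <<'E'
from h import *
o=arm.get_obs();A=R.from_rotvec(o['eef_rot']);p=o['eef_pos'];print(p,o['grip_width'],o['ft_force'], (p-J)@JX,(p-J)@JY)
n=24
for k in range(1,n+1):
    th=1.22-1.24*k/n; q=o['eef_pos']+JY*((165-235*np.cos(th))-(165-235*np.cos(1.22)))+np.array([0,0,235*(np.sin(th)-np.sin(1.22))])
    print(k,round(1.22-th,3),(A.inv().apply(q-p)/10).round(2))
E
```

```text
[525.71130735 213.98590765 291.75556555] 16.776196414278292 [ 0.14321768  0.71758126 -0.59377662] 26.22402641255793 84.20445213026875
1 0.052 [-0.   -1.13  0.45]
2 0.103 [-0.   -2.23  0.95]
3 0.155 [-0.   -3.31  1.51]
4 0.207 [-0.   -4.36  2.12]
5 0.258 [-0.   -5.37  2.79]
6 0.31 [-0.   -6.35  3.51]
7 0.362 [-0.   -7.29  4.28]
8 0.413 [-0.   -8.19  5.09]
9 0.465 [-0.   -9.05  5.96]
10 0.517 [-0.   -9.86  6.86]
11 0.568 [-1.000e-02 -1.062e+01  7.810e+00]
12 0.62 [-1.000e-02 -1.133e+01  8.790e+00]
13 0.672 [-1.000e-02 -1.199e+01  9.810e+00]
14 0.723 [-1.000e-02 -1.260e+01  1.086e+01]
15 0.775 [-1.000e-02 -1.315e+01  1.194e+01]
16 0.827 [-1.000e-02 -1.365e+01  1.305e+01]
17 0.878 [-1.000e-02 -1.408e+01  1.418e+01]
18 0.93 [-1.000e-02 -1.446e+01  1.534e+01]
19 0.982 [-1.000e-02 -1.478e+01  1.651e+01]
20 1.033 [-1.000e-02 -1.504e+01  1.769e+01]
21 1.085 [-1.000e-02 -1.523e+01  1.889e+01]
22 1.137 [-1.000e-02 -1.537e+01  2.010e+01]
23 1.188 [-1.000e-02 -1.544e+01  2.131e+01]
24 1.24 [-1.000e-02 -1.545e+01  2.252e+01]
```

Gripped on the bar (16.8 mm, 25 N). I'll swing it along the arc.

>>> {"name": "move_arm", "arguments": {"xyz": [[0,-1.13,0.45],[0,-2.23,0.95],[0,-3.31,1.51],[0,-4.36,2.12],[0,-5.37,2.79],[0,-6.35,3.51],[0,-7.29,4.28],[0,-8.19,5.09],[0,-9.05,5.96],[0,-9.86,6.86],[0,-10.62,7.81],[0,-11.33,8.79]], "dr": [[0,0,0],[0,0,0],[0,0,0],[0,0,0],[0,0,0],[0,0,0],[0,0,0],[0,0,0],[0,0,0],[0,0,0],[0,0,0],[0,0,0]]}}

```text
t: 20.3
eef_pos: [499.9, 103.2, 203.2]
eef_rot: [0.361, 3.12, 0.002]
ft_force: [4.0, 4.5, 0.7]
grip_width: 17.3
grasp_force: 25.0
```

>>> {"name": "move_arm", "arguments": {"xyz": [[0,-0.66,1.02],[0,-1.27,2.07],[0,-1.82,3.15],[0,-2.32,4.26],[0,-2.75,5.39],[0,-3.13,6.55],[0,-3.45,7.72],[0,-3.71,8.9],[0,-3.9,10.1],[0,-4.04,11.31]], "dr": [[0,0,0],[0,0,0],[0,0,0],[0,0,0],[0,0,0],[0,0,0],[0,0,0],[0,0,0],[0,0,0],[0,0,0]]}}

```text
t: 21.3
eef_pos: [490.9, 64.8, 90.5]
eef_rot: [0.36, 3.12, 0.002]
ft_force: [2.6, 5.2, 4.3]
grip_width: 17.2
grasp_force: 24.7
```

>>> {"name": "move_arm", "arguments": {"xyz": [[0,-0.05,0.7],[0,-0.07,1.3],[0,-0.08,1.9],[0,-0.08,2.4],[0,-0.08,2.6],[0,-0.08,2.6],[0,-0.08,2.6]], "dr": [[0,0,0],[0,0,0],[0,0,0],[0,0,0],[0,0,0],[0,0,0],[0,0,0]]}}

```text
t: 22.0
eef_pos: [490.7, 63.7, 65.3]
eef_rot: [0.36, 3.12, 0.0]
ft_force: [2.2, 3.9, 8.2]
grip_width: 16.7
grasp_force: 24.2
```

```bash
python3 - <<'E'
from h import *
o=arm.get_obs();p=o['eef_pos'];print(p,o['grip_width'],o['ft_force'], (p-J)@JX,(p-J)@JY)
E
```

```text
[490.71598634  63.66425973  65.34988254] 16.68725881594406 [2.24522565 3.94459363 8.2073114 ] 26.411919480512243 -70.18776613860707
```

>>> {"name": "move_arm", "arguments": {"xyz": [[0,0,0.2],[0,0,0.4],[0,0,0.4],[0,0,0.4]], "dr": [[0,0,0],[0,0,0],[0,0,0],[0,0,0]]}}

```text
t: 22.4
eef_pos: [490.7, 63.7, 61.6]
eef_rot: [0.36, 3.12, 0.0]
ft_force: [1.3, 3.9, 10.3]
grip_width: 16.4
grasp_force: 24.0
```

>>> {"name": "move_arm", "arguments": {"xyz": [[0,0,-0.3],[0,0,-0.6],[0,0,-0.9],[0,0,-1.0],[0,0,-1.0]], "dr": [[0,0,0],[0,0,0],[0,0,0],[0,0,0],[0,0,0]]}}

```text
t: 22.9
eef_pos: [490.6, 63.7, 70.1]
eef_rot: [0.36, 3.12, 0.002]
ft_force: [6.6, 4.5, -4.2]
grip_width: 16.6
grasp_force: 25.2
```

The force flipped to −4 N as I backed up, so the catch is holding. I'll release and withdraw upward.

>>> {"name": "move_arm", "arguments": {"xyz": [[0,0,0.2],[0,0,0.2],[0,0,0.2],[0,0,0.2],[0,0,0.2],[0,0,0.2],[0,0,0.2],[0,0,-3],[0,0,-7],[0,0,-10],[0,0,-12],[0,0,-12]], "dr": [[0,0,0],[0,0,0],[0,0,0],[0,0,0],[0,0,0],[0,0,0],[0,0,0],[0,0,0],[0,0,0],[0,0,0],[0,0,0],[0,0,0]], "claw": 6.0}}

```text
t: 24.1
eef_pos: [492.3, 63.6, 193.7]
eef_rot: [0.361, 3.115, 0.0]
ft_force: [-0.3, 0.1, -0.2]
grip_width: 60.2
grasp_force: 0.0
```

```bash
python3 - <<'E'
from h import *
o=arm.get_obs();print(o['eef_pos'],o['grip_width'],o['ft_force'],o['t'])
for n in('scene','wrist'):
    c=cap(n,'e_'+n); m=cv2.inRange(cv2.cvtColor(c['color'],cv2.COLOR_BGR2HSV),(0,180,90),(6,255,255))
    for nm,(y,z) in dict(down=(-70,90),up=(84,311)).items():
        q=proj(c,jig(0,y,z))[0].round().astype(int); s=m[max(q[1]-14,0):q[1]+14,max(q[0]-14,0):q[0]+14]; print(n,nm,q,s.sum()//255)
    v,u=np.nonzero(m); 
    cc=cv2.connectedComponentsWithStats(m); print([ (x[4],y.round()) for x,y in zip(cc[2][1:],cc[3][1:]) if x[4]>40])
E
```

```text
[492.29827291  63.58937649 193.67721924] 60.20748602211327 [-0.32089277  0.11795945 -0.22945828] 24.1
scene down [359 237] 130
scene up [426 166] 0
[(np.int32(9219), array([161.,  73.])), (np.int32(86), array([133., 126.])), (np.int32(142), array([555., 156.])), (np.int32(251), array([213., 232.])), (np.int32(130), array([359., 236.])), (np.int32(263), array([247., 357.]))]
wrist down [316 202] 522
wrist up [698 323] 0
[(np.int32(3003), array([317., 200.]))]
```

The handle stays down at its level position, within 1–2 pixels of where it was predicted. The gripper is clear of it.

```bash
python3 -c "
from station import arm
print(arm.finish_job())"
```

```text
the job is handed in; nothing more can be done
None
```

I loaded both rings flat on the post and clamped them with the lever, which stayed down on its catch after I let go; the job was handed in at about 24 s, and no verdict came back.

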